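Find the released incubator lid and push it open

ROBOT

A 6-joint arm with a two-finger parallel gripper is mounted at the origin on a cart in front of the work surface, level with it; the furniture and walls round the work are solid. World frame = base frame: x ahead of the robot, y to its left, z up, the work surface at z = 0. Lengths are in m, angles in degrees, forces in N, time in s.
With the tool pointing down it reaches from about 0.4 to 0.825 m from the base axis. Payload 7 kg.
Tool frame: the origin (TCP) lies on the centre line of the jaws, within the pads' length; the fingertips stand 19 mm ahead of it and the grasp point (between the pads) is the TCP; z points along the fingers, y is the line along which they close (so a half turn about z gives the same grasp; the last joint's range is limited). The gripper opens to 88 mm and grips with 3 to 60 N. Pads are 19 mm wide; open, the fingers measure 130 mm over their backs; the gripper's body (78 mm by 193 mm) begins 47 mm behind the grasp point.
Start: joints at [-48.352, 20.546, 0.682, 0, -70.136, -16.507], TCP at [0.287, -0.611, 0.246] pointing down, gripper open.
Joint ranges: [-176.03, 176.03], [-82.01, 121.73], [-58.28, 71.71], [-173.87, 95.51], [-174.79, -0.11], [-173.66, 173.66]. Speed limits (degrees/s): [136.94, 136.94, 172.46, 180, 180, 180].

INTERFACE

Orientations are given as [roll, pitch, yaw] about the fixed x, y, z axes, in that order (R = Rz(yaw) Ry(pitch) Rx(roll)).
In Python, from plant import get_state, capture, close_job gives the robot as it stands.
- The arm moves only by the tool apply_moves, never from a script. Its argument "targets" is a list of rows, each a list of 7 numbers: the opening, from 0 (shut) to 1 (fully open), then the shift along the tool's x, y, z normalised to -1 to 1, where 1 is 1000 mm, then the turn, a rotation vector about the tool's x, y, z normalised to -1 to 1, where 1 is 90 degrees. In form: [[claw, tx, ty, tz, ax, ay, az], ...]. A call has 1 to 20 rows; each row shifts and turns the commanded pose from where the row before left it, along the tool's axes as they then stand; what a row does not reach is not made up. A row lasts 1/12 s, in which the tool goes at most 41.7 mm and 7.16 degrees, less where a joint would pass 70% of its speed; a pose out of reach is approached as far as the arm can. A call with a number of a shift or a turn outside -1 to 1 is refused whole. A call with a gripper value outside its range is refused whole. The fingers move at their own pace and stop on an object; "newtons" is the grip in N (left out, the last holds). Time passes only in rows, so rows that do not move let the fingers close. It gives the time, the measured TCP pose, the force, the opening and the grip force at its end, in the units of the state.
- get_state(): the state, without advancing time (a new reading comes with each control period).
- capture(name): name is "side" or "top" or "wrist"; returns a dict with "frame" (480x640x3 uint8, red, green, blue), "range_z" (480x640 float32, m along the optical axis (not along the pixel's ray), 0 where there is no reading), "camera_matrix" (3x3 intrinsics, pixels), "T" (4x4, takes a point from camera to world coordinates). Camera axes: x right, y down, z forward; pixel columns grow to the right and rows downward; lengths in m; the calibration is good to about 2 mm. The wrist camera is an equidistant fisheye: a pixel r from the principal point sees the ray r / f radians off the axis. A picture is of the moment at which its call begins.
- close_job(): hands the job in; it is judged then, once.
The state is a dict: "time_s": time; "joints": joint angles; "qd": joint speeds; "joint_torque": joint torques, N m; "tcp_pos": TCP position; "eef_rot": TCP orientation; "contact_force": force on the tool from outside, world axes, zero at the start; "moment": the same for the moment, N m; "gripper_width": finger opening in m; "gripper_force": force on a finger pad.
Only numpy, scipy, OpenCV 4.12 (cv2) and the standard library are available. Lean on these libraries where they do the work, as an engineer would, in place of code of your own. Each camera call takes 0.05 s, during which the arm holds its last target. There are 200 camera calls.

TASK

The dish incubator keeps its four lids locked until a chamber's run is over, and just one chamber has finished. Press lightly with the fingertips on the ribbed thumb plates at the back of the lids, one after another, until you find the lid that rocks, then push its raised front edge up and over until the lid leans back on its stop. Only press and push, pinch nothing, and leave the things standing round the incubator where they are.

Things in the scene. Friction and masses are not known exactly. Their poses are not given: they have to be found in the camera images.
- incubator: Four-chamber dish incubator, white case 196 mm deep (x), 406 wide (y), 80 high, fixed to the bench. Origin under its centre; x points from the sloping front panel (robot side) to the back, y left along the row of four lids 94 mm apart, z up. The lids' flat tops lie 81 mm above the bench; the front panel is no higher. Their pivot line is along y, 28 mm behind the centre, 77 mm up, at mid-thickness of the lids.
- lid_1 (a joint): Leftmost (largest y) lid: grey plate 86 mm wide, 8 thick, 80 mm with a window before its pivot, a 44 mm tail behind. Rad: 0 = shut, flat; grows as the tail sinks and the front edge rises; 1.57 = upright; 1.83 = on its stop. A locked lid's tail gives 1 to 3 mm on its sprung lock (under 0.12 rad), then is solid; the released one sinks under about 4 N as far as it is pressed, and its stiff hinge keeps any angle it is left at.
- lid_1_thumb (a point): Centre of the black ribbed thumb plate (30 x 70 mm) on the tail of lid 1, on its top face, 28 mm behind the pivot; moves with the lid. The well below is deep enough for the tail to hang straight down.
- lid_1_edge (a point): Middle of the lower front edge of lid 1, 80 mm in front of the pivot; moves with the lid. With the thumb plate of a released lid pressed 10 mm down it stands about 35 mm higher than shut, and can be pushed up and back from the robot's side.
- lid_2 (a joint): Second lid from the left: grey plate 86 mm wide, 8 thick, 80 mm with a window before its pivot, a 44 mm tail behind. Rad: 0 = shut, flat; grows as the tail sinks and the front edge rises; 1.57 = upright; 1.83 = on its stop. A locked lid's tail gives 1 to 3 mm on its sprung lock (under 0.12 rad), then is solid; the released one sinks under about 4 N as far as it is pressed, and its stiff hinge keeps any angle it is left at.
- lid_2_thumb (a point): Centre of the black ribbed thumb plate (30 x 70 mm) on the tail of lid 2, on its top face, 28 mm behind the pivot; moves with the lid. The well below is deep enough for the tail to hang straight down.
- lid_2_edge (a point): Middle of the lower front edge of lid 2, 80 mm in front of the pivot; moves with the lid. With the thumb plate of a released lid pressed 10 mm down it stands about 35 mm higher than shut, and can be pushed up and back from the robot's side.
- lid_3 (a joint): Third lid from the left: grey plate 86 mm wide, 8 thick, 80 mm with a window before its pivot, a 44 mm tail behind. Rad: 0 = shut, flat; grows as the tail sinks and the front edge rises; 1.57 = upright; 1.83 = on its stop. A locked lid's tail gives 1 to 3 mm on its sprung lock (under 0.12 rad), then is solid; the released one sinks under about 4 N as far as it is pressed, and its stiff hinge keeps any angle it is left at.
- lid_3_thumb (a point): Centre of the black ribbed thumb plate (30 x 70 mm) on the tail of lid 3, on its top face, 28 mm behind the pivot; moves with the lid. The well below is deep enough for the tail to hang straight down.
- lid_3_edge (a point): Middle of the lower front edge of lid 3, 80 mm in front of the pivot; moves with the lid. With the thumb plate of a released lid pressed 10 mm down it stands about 35 mm higher than shut, and can be pushed up and back from the robot's side.
- lid_4 (a joint): Rightmost lid: grey plate 86 mm wide, 8 thick, 80 mm with a window before its pivot, a 44 mm tail behind. Rad: 0 = shut, flat; grows as the tail sinks and the front edge rises; 1.57 = upright; 1.83 = on its stop. A locked lid's tail gives 1 to 3 mm on its sprung lock (under 0.12 rad), then is solid; the released one sinks under about 4 N as far as it is pressed, and its stiff hinge keeps any angle it is left at.
- lid_4_thumb (a point): Centre of the black ribbed thumb plate (30 x 70 mm) on the tail of lid 4, on its top face, 28 mm behind the pivot; moves with the lid. The well below is deep enough for the tail to hang straight down.
- lid_4_edge (a point): Middle of the lower front edge of lid 4, 80 mm in front of the pivot; moves with the lid. With the thumb plate of a released lid pressed 10 mm down it stands about 35 mm higher than shut, and can be pushed up and back from the robot's side.
- forceps_a: Steel forceps 14 x 125 x 9 mm lying in front of the incubator, origin under its middle. A bystander.
- marker_red: Red marker with black cap 12 x 140 x 10 mm lying in front of the incubator, origin under its middle. A bystander.
- bottle_pbs: Glass bottle with orange screw cap, 56 mm across, 113 mm high, standing to the left of the incubator, origin under its middle. A bystander.
- beaker_c: Empty glass beaker 63 mm across, 75 mm high, standing to the right of the incubator, origin under its middle. A bystander.
- timer_b: Blue bench timer 62 x 62 x 18 mm lying to the left, origin under its middle. A bystander.
- petri_1: Petri dish 90 mm across, 15 mm high, lying to the right, origin under its middle. A bystander.

How it is judged (in metres and radians):
On the way:
1. the released lid has been rocked by a press on its tail: its front edge stands up ((value of joint lid_1 between 0.3 and 1.4 rad or value of joint lid_2 between 0.3 and 1.4 rad or value of joint lid_3 between 0.3 and 1.4 rad or value of joint lid_4 between 0.3 and 1.4 rad)), for 0.1 s.
At the end, for the whole second after the job is handed in: One lid stands open, leaning back past upright to within about 0.15 rad (9 degrees) of its stop, and the other three lie shut (((value of joint lid_1 above 1.68 rad and value of joint each of lid_2, lid_3, lid_4 below 0.15 rad) or (value of joint lid_2 above 1.68 rad and value of joint each of lid_1, lid_3, lid_4 below 0.15 rad) or (value of joint lid_3 above 1.68 rad and value of joint each of lid_1, lid_2, lid_4 below 0.15 rad) or (value of joint lid_4 above 1.68 rad and value of joint each of lid_1, lid_2, lid_3 below 0.15 rad))); the robot touches nothing.
It fails at once if the fingers press or squeeze any part of the incubator with more than 35 N (contact force between the fingers and incubator above 35 N).
It fails at once if a thing standing round the incubator is lifted or moved more than 25 mm (distance of any of forceps_a, marker_red, bottle_pbs, beaker_c, timer_b, petri_1 from where it was at the start of the episode above 0.025 m).
It also fails if it takes over 54 s, if anything falls off the work surface, if the arm or the gripper's body presses on something with over 40 N, if the wrist force passes 120 N, or if a joint passes its speed limit or range.

## Working session

There is one attempt and no reset: what is moved stays moved. The work goes in short steps, Python scripts to look and compute and a tool call to move; the robot and the scene stay as the last step left them, time stands still between calls to the robot, and variables do not carry over. Pictures are saved under pics/ and viewed, at most 10 in all, crops included, and the job is handed in when it is done.

Besides the shell and the picture viewer there is one more tool, called after "Request:" by a JSON object that holds its "api" and its "payload", one argument or row to a line. apply_moves: Moves the arm, as the interface text tells. Scaled input: -1 to 1 covers 1000 mm each way for a shift and 90 degrees each way for a turn. Its arguments: {"type":"object","properties":{"targets":{"type":"array","items":{"type":"array","items":{"type":"number"}}},"newtons":{"type":"number"}},"required":["targets"]}

```bash
mkdir -p pics; python3 - <<'E'
from plant import *
import cv2,numpy as np
s=get_state();print(s)
for n in ("top","side"):
    c=capture(n);cv2.imwrite(f"pics/{n}0.png",c["frame"][:,:,::-1]);np.savez(f"{n}0.npz",**c);print(c["camera_matrix"],c["T"])
E
```

```text
{'time_s': 0.0, 'joints': array([-4.83510426e+01,  2.05919564e+01,  6.31785045e-01, -2.16473028e-02,
       -7.01382036e+01, -1.65065631e+01]), 'qd': array([-0.11878578,  0.0677022 , -0.09809143, -0.01383843,  0.03469786,
        0.03284822]), 'joint_torque': array([-6.93799320e-04, -5.82724464e+01,  2.93061680e+01,  6.99759990e+00,
        6.99918033e-03, -1.43747975e-04]), 'tcp_pos': array([ 0.28655021, -0.61061221,  0.2445969 ]), 'eef_rot': array([ 1.79899897e+02, -8.44276237e-03, -1.54864971e+02]), 'contact_force': array([ 0.19847261, -0.13281879, -0.15212341]), 'moment': array([ 0.05219252, -0.03373216, -0.02937617]), 'gripper_force': 0.0, 'gripper_width': 0.08764072132663744}
[[476.94750723   0.         320.870186  ]
 [  0.         476.94750723 238.71529481]
 [  0.           0.           1.        ]] [[ 0.00274395 -0.98683373  0.16171477  0.33138478]
 [-0.99999016 -0.00327175 -0.00299751  0.03995065]
 [ 0.00348714 -0.16170496 -0.98683299  1.02389027]
 [ 0.          0.          0.          1.        ]]
[[516.4132417    0.         308.41201954]
 [  0.         516.4132417  241.64284473]
 [  0.           0.           1.        ]] [[-0.99973819  0.01942539 -0.01209175  0.4674456 ]
 [ 0.0213531   0.60216148 -0.79808872  0.88099654]
 [-0.008222   -0.79813796 -0.60241862  0.68670232]
 [ 0.          0.          0.          1.        ]]
```

View pics/top0.png

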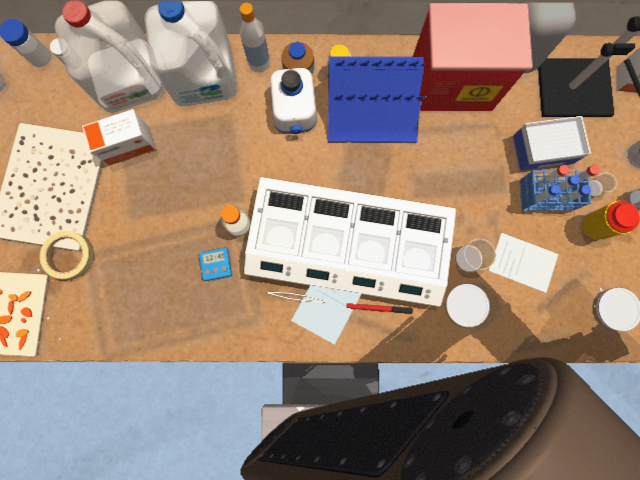

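View pics/side0.png

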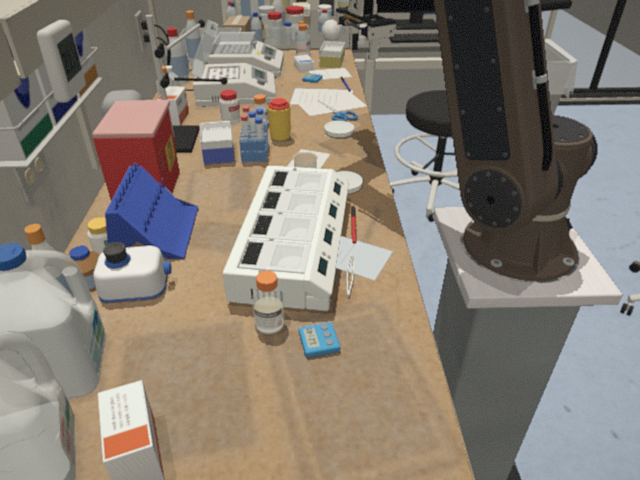

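The top view shows the incubator: case corners near (260,180), (455,208), (442,303), (246,275), with thumb plates near (286,200), (332,208), (378,216) and (423,222). I'll segment the black plates and view an enlarged crop.

```bash
cat > h.py <<'E'
import numpy as np,cv2
def ray(c,u,v,z):
    K,T=c["camera_matrix"],c["T"]
    d=T[:3,:3]@np.linalg.inv(K)@[u,v,1]; o=T[:3,3]
    return o+d*(z-o[2])/d[2]
E
python3 - <<'E'
from h import *
c=np.load("top0.npz");f=c["frame"];
m=(f.max(2)<70).astype(np.uint8);m[:,:255]=0;m[:,460:]=0;m[:185]=0;m[255:]=0
m=cv2.morphologyEx(m,cv2.MORPH_CLOSE,np.ones((3,3)))
n,l,st,ce=cv2.connectedComponentsWithStats(m)
P=[]
for i in range(1,n):
    if st[i,4]>150:
        r=cv2.minAreaRect(np.argwhere(l==i)[:,::-1].astype(np.float32));p=ray(c,*r[0],.081);P.append(p);print(st[i],r,p.round(4))
P=np.array(P);P=P[np.argsort(-P[:,1])]
d=P[-1]-P[0];print(np.diff(P,axis=0),np.linalg.norm(d)/3,np.degrees(np.arctan2(d[0],-d[1])))
for u,v in((260,180),(455,208),(442,303),(246,275)):
    z=.08 if v<250 else 0; 
    print(u,v,ray(c,u,v,.08).round(4), (c["T"]@np.r_[c["range_z"][v+4 if v<250 else v-4,u]*(np.linalg.inv(c["camera_matrix"])@[u,v,1]),1]).round(3))
cv2.imwrite("pics/crop.png",cv2.resize(f[165:320,215:475,::-1],None,fx=3,fy=3,interpolation=cv2.INTER_CUBIC))
E
```

```text
[269 193  34  17 422] ((285.5040588378906, 200.97433471679688), (32.5961799621582, 12.892906188964844), 8.972626686096191) [0.5633 0.1091 0.081 ]
[314 200  35  18 427] ((331.1081237792969, 208.3513641357422), (32.87979507446289, 12.823122024536133), 9.462322235107422) [0.5483 0.0165 0.081 ]
[361 207  34  18 427] ((377.19073486328125, 215.76010131835938), (32.84435272216797, 13.000890731811523), 8.746162414550781) [ 0.5333 -0.0766  0.081 ]
[407 215  34  18 431] ((423.5086364746094, 223.19361877441406), (33.30052947998047, 13.000890731811523), 8.746162414550781) [ 0.5183 -0.1697  0.081 ]
[[-0.01500013 -0.09253037  0.        ]
 [-0.01499574 -0.0930865   0.        ]
 [-0.01497849 -0.09314665  0.        ]] 0.09412272949310259 -9.16485201786126
260 180 [0.6074 0.1619 0.08  ] [0.607 0.162 0.082 1.   ]
455 208 [ 0.5501 -0.2349  0.08  ] [ 0.568 -0.258  0.001  1.   ]
442 303 [ 0.3589 -0.2011  0.08  ] [ 0.361 -0.223 -0.006  1.   ]
246 275 [0.4128 0.1851 0.08  ] [0.415 0.189 0.057 1.   ]
```

View pics/crop.png

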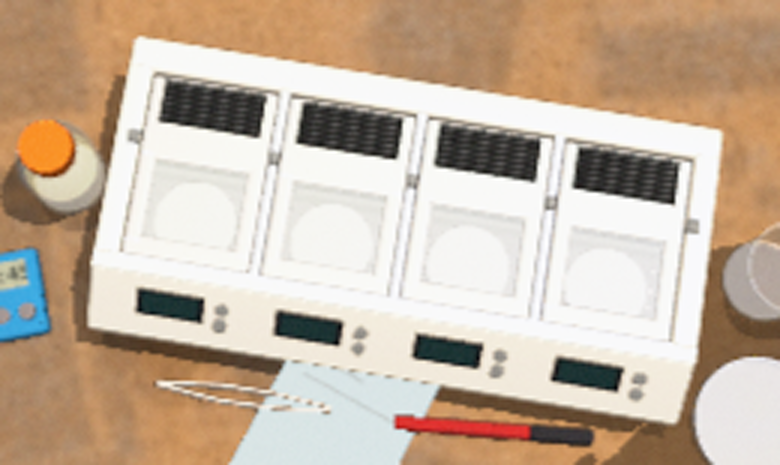

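Request:
{"api": "apply_moves", "payload": {
  "targets": [
    [0, 0, 0, 0, 0, 0, 0.0762],
    [0, 0, 0, 0, 0, 0, 0.0762],
    [0, 0, 0, 0, 0, 0, 0.0762],
    [0, 0, 0, 0, 0, 0, 0.0762],
    [0, 0, 0, 0, 0, 0, 0.0762],
    [0, -0.0122, 0.0363, 0, 0, 0, 0],
    [0, -0.0122, 0.0363, 0, 0, 0, 0],
    [0, -0.0122, 0.0363, 0, 0, 0, 0],
    [0, -0.0122, 0.0363, 0, 0, 0, 0],
    [0, -0.0122, 0.0363, 0, 0, 0, 0],
    [0, -0.0122, 0.0363, 0, 0, 0, 0],
    [0, -0.0122, 0.0363, 0, 0, 0, 0],
    [0, -0.0122, 0.0363, 0, 0, 0, 0],
    [0, -0.0122, 0.0363, 0, 0, 0, 0],
    [0, -0.0122, 0.0363, 0, 0, 0, 0],
    [0, -0.0122, 0.0363, 0, 0, 0, 0],
    [0, -0.0122, 0.0363, 0, 0, 0, 0],
    [0, -0.0122, 0.0363, 0, 0, 0, 0],
    [0, 0, 0, 0, 0, 0, 0],
    [0, 0, 0, 0, 0, 0, 0]
  ],
  "newtons": 5
}}

```text
time_s: 1.77
tcp_pos: [0.519, -0.1685, 0.2451]
eef_rot: [180.0, -0.0, 171.1]
contact_force: [-0.1, -1.1, 0.1]
gripper_width: 0.0005
gripper_force: 0.0
```

Request:
{"api": "apply_moves", "payload": {
  "targets": [
    [0, 0, 0, 0.035, 0, 0, 0],
    [0, 0, 0, 0.035, 0, 0, 0],
    [0, 0, 0, 0.035, 0, 0, 0],
    [0, 0, 0, 0.025, 0, 0, 0],
    [0, 0, 0, 0.01, 0, 0, 0],
    [0, 0, 0, 0.002, 0, 0, 0],
    [0, 0, 0, 0.002, 0, 0, 0],
    [0, 0, 0, 0.001, 0, 0, 0],
    [0, 0, 0, 0.001, 0, 0, 0],
    [0, 0, 0, 0, 0, 0, 0]
  ]
}}

```text
time_s: 2.6
tcp_pos: [0.5191, -0.1705, 0.1008]
eef_rot: [180.0, 0.1, 170.8]
contact_force: [0.3, 0.1, 0.9]
gripper_width: 0.0008
gripper_force: 0.0
```

Request:
{"api": "apply_moves", "payload": {
  "targets": [
    [0, 0, 0, 0.001, 0, 0, 0],
    [0, 0, 0, 0.001, 0, 0, 0],
    [0, 0, 0, 0.001, 0, 0, 0],
    [0, 0, 0, 0, 0, 0, 0]
  ]
}}

```text
time_s: 2.93
tcp_pos: [0.5194, -0.1705, 0.0986]
eef_rot: [-180.0, 0.2, 170.9]
contact_force: [-2.0, 0.6, 14.1]
gripper_width: 0.0008
gripper_force: 6.6
```

Lid 4 is locked (14 N after about 2 mm). On to lid 3.

Request:
{"api": "apply_moves", "payload": {
  "targets": [
    [0, 0, 0, -0.02, 0, 0, 0],
    [0, 0, 0.0314, 0, 0, 0, 0],
    [0, 0, 0.0314, 0, 0, 0, 0],
    [0, 0, 0.0314, 0, 0, 0, 0],
    [0, 0, 0, 0.01, 0, 0, 0],
    [0, 0, 0, 0.005, 0, 0, 0],
    [0, 0, 0, 0.002, 0, 0, 0],
    [0, 0, 0, 0.001, 0, 0, 0],
    [0, 0, 0, 0.001, 0, 0, 0],
    [0, 0, 0, 0.001, 0, 0, 0],
    [0, 0, 0, 0, 0, 0, 0]
  ]
}}

```text
time_s: 3.85
tcp_pos: [0.5336, -0.0775, 0.0983]
eef_rot: [179.9, 0.1, 170.8]
contact_force: [-5.5, 8.9, 18.1]
gripper_width: 0.0005
gripper_force: 8.6
```

Lid 3 is locked too (18 N). Next is lid 2.

Request:
{"api": "apply_moves", "payload": {
  "targets": [
    [0, 0, 0, -0.02, 0, 0, 0],
    [0, 0, 0.0314, 0, 0, 0, 0],
    [0, 0, 0.0314, 0, 0, 0, 0],
    [0, 0, 0.0314, 0, 0, 0, 0],
    [0, 0, 0, 0, 0, 0, 0],
    [0, 0, 0, 0.01, 0, 0, 0],
    [0, 0, 0, 0.005, 0, 0, 0],
    [0, 0, 0, 0.002, 0, 0, 0],
    [0, 0, 0, 0.001, 0, 0, 0],
    [0, 0, 0, 0.001, 0, 0, 0],
    [0, 0, 0, 0.001, 0, 0, 0],
    [0, 0, 0, 0, 0, 0, 0]
  ]
}}

```text
time_s: 4.85
tcp_pos: [0.548, 0.0148, 0.0965]
eef_rot: [-180.0, -0.0, 170.8]
contact_force: [-1.0, -0.7, 1.2]
gripper_width: 0.0006
gripper_force: 0.9
```

Request:
{"api": "apply_moves", "payload": {
  "targets": [
    [0, 0, 0, 0.001, 0, 0, 0],
    [0, 0, 0, 0.001, 0, 0, 0],
    [0, 0, 0, 0.001, 0, 0, 0],
    [0, 0, 0, 0, 0, 0, 0]
  ]
}}

```text
time_s: 5.18
tcp_pos: [0.5484, 0.0156, 0.0935]
eef_rot: [-180.0, 0.0, 170.9]
contact_force: [-0.7, -0.5, 2.2]
gripper_width: 0.0008
gripper_force: 1.3
```

Lid 2 is sinking with little force, so it is the released one. I'll press on.

Request:
{"api": "apply_moves", "payload": {
  "targets": [
    [0, 0, 0, 0.002, 0, 0, 0],
    [0, 0, 0, 0.002, 0, 0, 0],
    [0, 0, 0, 0.002, 0, 0, 0],
    [0, 0, 0, 0.002, 0, 0, 0],
    [0, 0, 0, 0, 0, 0, 0]
  ]
}}

```text
time_s: 5.6
tcp_pos: [0.5484, 0.0159, 0.0851]
eef_rot: [180.0, 0.0, 170.9]
contact_force: [0.9, -0.2, 1.1]
gripper_width: 0.0003
gripper_force: 0.9
```

Request:
{"api": "apply_moves", "payload": {
  "targets": [
    [0, 0, 0, -0.03, 0, 0, 0],
    [0, 0, 0, -0.03, 0, 0, 0],
    [0, 0, 0, -0.03, 0, 0, 0],
    [0, 0, 0, -0.03, 0, 0, 0],
    [0, 0, 0, 0, 0, 0, 0]
  ]
}}

```text
time_s: 6.02
tcp_pos: [0.551, 0.0162, 0.2113]
eef_rot: [179.8, 0.5, 170.9]
contact_force: [1.0, 0.4, 0.5]
gripper_width: 0.0004
gripper_force: 0.0
```

```bash
python3 - <<'E'
from plant import *
from h import *
print(get_state()["tcp_pos"])
c=capture("side");np.savez("side1.npz",**c);cv2.imwrite("pics/side1.png",cv2.resize(c["frame"][140:320,200:420,::-1],None,fx=3,fy=3,interpolation=cv2.INTER_CUBIC))
# lid-2 height profile in incubator frame (s = x_inc offset from thumb, t = y_inc)
K=c["camera_matrix"];v,u=np.mgrid[:480,:640];z=c["range_z"]
p=np.stack([(u-K[0,2])/K[0,0]*z,(v-K[1,2])/K[1,1]*z,z],-1)[z>0]@c["T"][:3,:3].T+c["T"][:3,3]
q=p[:,:2]-[.5483,.0165];x=q@[.9872,-.1593]+28;x=q@[.9872,-.1593]*1000+28;y=q@[.1593,.9872]*1000
m=(abs(y)<30)&(abs(x)<110)
for a in range(-100,60,10):
    k=m&(x>=a)&(x<a+10);print(a,k.sum(),np.percentile(p[k,2]*1000,[5,50,95]).round() if k.any() else '')
E
```

```text
[0.55101219 0.01623305 0.21134194]
-100 97 [74. 77. 80.]
-90 83 [79. 80. 82.]
-80 35 [58. 60. 80.]
-70 58 [58. 60. 62.]
-60 143 [ 59. 131. 135.]
-50 125 [ 59. 119. 129.]
-40 118 [ 58.  86. 118.]
-30 107 [ 58. 101. 109.]
-20 728 [ 92. 432. 486.]
-10 599 [ 88. 367. 488.]
0 484 [ 77. 316. 373.]
10 294 [ 68. 312. 375.]
20 341 [ 60. 301. 351.]
30 312 [196. 307. 371.]
40 412 [ 50. 301. 370.]
50 173 [ 79. 301. 370.]
```

View pics/side1.png

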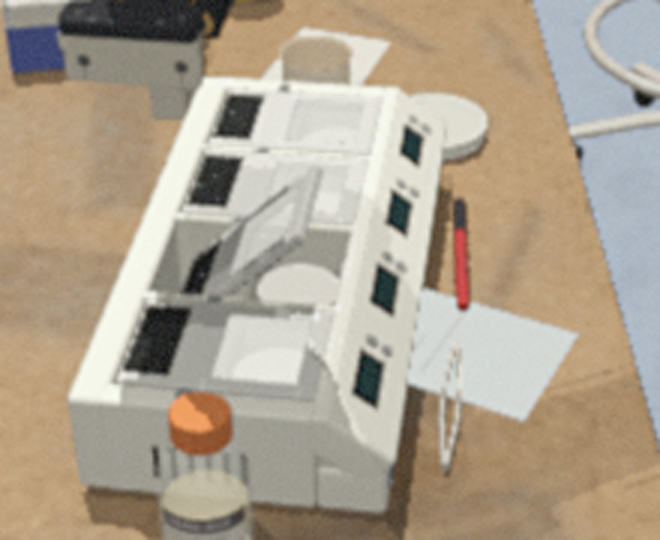

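The image shows lid 2 rocked to about 45° with its edge near (305,185) in the crop; the depth profile puts that edge 60 mm ahead of the pivot at z ≈ 135 mm. The other lids are flat. I'll go in front of the edge and down.

Request:
{"api": "apply_moves", "payload": {
  "targets": [
    [0, 0.038, 0, 0, 0, 0, 0],
    [0, 0.038, 0, 0, 0, 0, 0],
    [0, 0.038, 0, 0, 0, 0, 0],
    [0, 0, 0, 0, 0, 0, 0],
    [0, 0, 0, 0.03, 0, 0, 0],
    [0, 0, 0, 0.03, 0, 0, 0],
    [0, 0, 0, 0.016, 0, 0, 0],
    [0, 0, 0, 0, 0, 0, 0],
    [0, 0, 0, 0, 0, 0, 0]
  ]
}}

```text
time_s: 6.82
tcp_pos: [0.4349, 0.0333, 0.1286]
eef_rot: [-179.9, -0.2, 170.9]
contact_force: [0.3, 0.3, 1.2]
gripper_width: 0.0005
gripper_force: 0.0
```

Now at x_inc ≈ −87 mm from the pivot, tip at z ≈ 0.110. I'll push back, rising slightly.

Request:
{"api": "apply_moves", "payload": {
  "targets": [
    [0, -0.008, 0, 0, 0, 0, 0],
    [0, -0.006, 0, 0, 0, 0, 0],
    [0, -0.006, 0, 0, 0, 0, 0],
    [0, -0.006, 0, -0.001, 0, 0, 0],
    [0, -0.006, 0, -0.001, 0, 0, 0],
    [0, -0.006, 0, -0.001, 0, 0, 0],
    [0, -0.006, 0, -0.001, 0, 0, 0],
    [0, -0.006, 0, -0.001, 0, 0, 0],
    [0, -0.006, 0, -0.001, 0, 0, 0],
    [0, -0.006, 0, -0.001, 0, 0, 0],
    [0, -0.006, 0, -0.001, 0, 0, 0],
    [0, -0.006, 0, -0.001, 0, 0, 0],
    [0, 0, 0, 0, 0, 0, 0]
  ]
}}

```text
time_s: 7.9
tcp_pos: [0.51, 0.0219, 0.1386]
eef_rot: [-180.0, 0.0, 170.8]
contact_force: [-0.3, 0.2, 0.2]
gripper_width: 0.0009
gripper_force: 0.0
```

Request:
{"api": "apply_moves", "payload": {
  "targets": [
    [0, -0.003, 0, 0, 0, 0, 0],
    [0, -0.003, 0, 0, 0, 0, 0],
    [0, -0.002, 0, 0, 0, 0, 0],
    [0, 0, 0, 0, 0, 0, 0]
  ]
}}

```text
time_s: 8.23
tcp_pos: [0.517, 0.0207, 0.1385]
eef_rot: [-180.0, 0.0, 170.9]
contact_force: [0.5, 0.3, 0.9]
gripper_width: 0.0004
gripper_force: 0.0
```

```bash
python3 - <<'E'
from plant import *
from h import *
c=capture("side");cv2.imwrite("pics/side2.png",cv2.resize(c["frame"][120:320,200:420,::-1],None,fx=3,fy=3,interpolation=cv2.INTER_CUBIC))
E
```

```text
(no output)
```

View pics/side2.png

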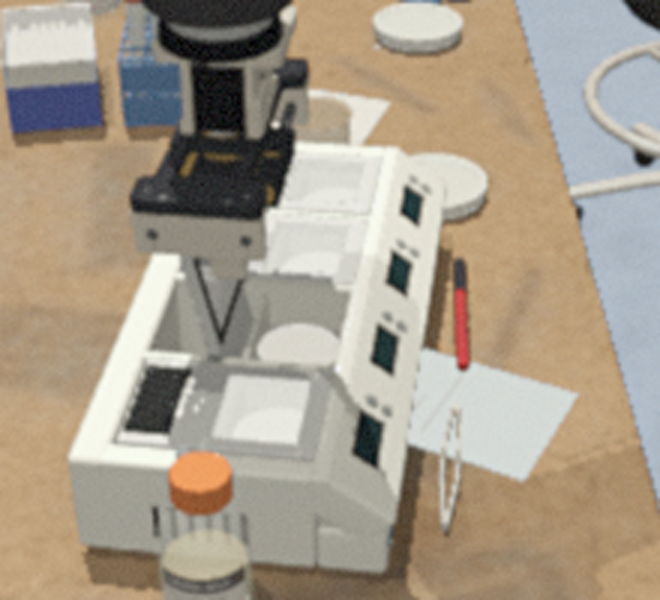

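The lid is past upright, seen edge-on from about (190,260) to (215,350), with the fingers on its robot side. I'll push on to the stop.

Request:
{"api": "apply_moves", "payload": {
  "targets": [
    [0, -0.002, 0, 0, 0, 0, 0],
    [0, -0.002, 0, 0, 0, 0, 0],
    [0, -0.001, 0, 0, 0, 0, 0],
    [0, 0, 0, 0, 0, 0, 0]
  ]
}}

```text
time_s: 8.62
tcp_pos: [0.5198, 0.0201, 0.1384]
eef_rot: [-180.0, -0.2, 170.8]
contact_force: [-10.5, 4.9, 7.8]
gripper_width: 0.0007
gripper_force: 5.9
```

The force has risen to the stop. I'll back off and check.

Request:
{"api": "apply_moves", "payload": {
  "targets": [
    [0, 0.01, 0, 0, 0, 0, 0],
    [0, 0.03, 0, 0, 0, 0, 0],
    [0, 0.03, 0, 0, 0, 0, 0],
    [0, 0, 0, -0.04, 0, 0, 0],
    [0, 0, 0, -0.04, 0, 0, 0],
    [0, 0, 0, -0.04, 0, 0, 0],
    [0, 0, 0, 0, 0, 0, 0],
    [0, 0, 0, 0, 0, 0, 0]
  ]
}}

```text
time_s: 9.28
tcp_pos: [0.4537, 0.0317, 0.2613]
eef_rot: [179.8, 0.3, 170.9]
contact_force: [0.6, 0.3, -1.1]
gripper_width: 0.0008
gripper_force: 0.0
```

```bash
python3 - <<'E'
from plant import *
from h import *
c=capture("side");cv2.imwrite("pics/side3.png",cv2.resize(c["frame"][120:320,200:420,::-1],None,fx=3,fy=3,interpolation=cv2.INTER_CUBIC))
K=c["camera_matrix"];v,u=np.mgrid[:480,:640];z=c["range_z"]
p=np.stack([(u-K[0,2])/K[0,0]*z,(v-K[1,2])/K[1,1]*z,z],-1)[z>0]@c["T"][:3,:3].T+c["T"][:3,3]
q=(p[:,:2]-[.5207,.021])*1000;x=q@[.9872,-.1593];y=q@[.1593,.9872];h=p[:,2]*1000
for a in range(85,165,10):
    k=(y>25)&(y<46)&(x>-40)&(x<60)&(h>=a)&(h<a+10);print(a,k.sum(),np.percentile(x[k],[5,50,95]).round(1) if k.any() else '')
E
```

```text
85 30 [-2.6  0.3  6.6]
95 26 [0.1 3.3 8.2]
105 27 [ 2.7  5.9 11.8]
115 27 [ 6.   8.6 14.6]
125 29 [ 8.  11.1 16.5]
135 29 [11.  14.8 19.6]
145 46 [13.2 16.8 22.9]
155 7 [16.5 18.5 21.1]
```

View pics/side3.png

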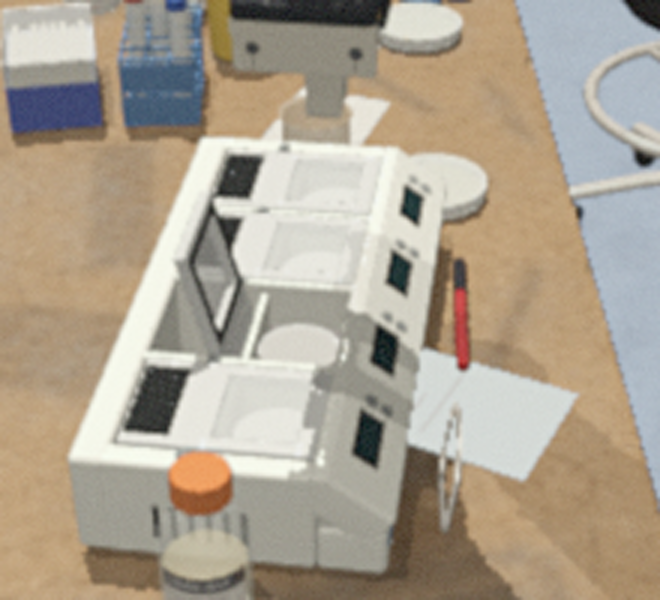

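Lid 2 leans back with a slope of 0.27 past upright, about 1.83 rad. The other lids are flat, nothing round the incubator has moved, and the arm is clear.

```bash
python3 -c "from plant import *;print(close_job())"
```

```text
the job is handed in; nothing more can be done
None
```

Lid 2 was the released one: I rocked it and pushed it back to its stop (about 1.83 rad measured). The other three lids lie shut, the things round the incubator look unmoved, and the job is handed in; it returned no verdict.

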